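# Put the mixed-up counting pots back in their own turntable seats

### The arm

A 7-joint arm with a two-finger parallel gripper is mounted at the origin on the work surface. World frame = base frame: x ahead of the robot, y to its left, z up, the work surface at z = 0. Lengths are in mm, angles in rad, forces in N, time in s.
With the tool pointing down it reaches from about 425 to 950 mm from the base axis. Payload 4.7 kg.
Tool frame: the origin (TCP) lies on the mounting face of the last link; the fingertips stand 182 mm ahead of it and the grasp point (between the pads) lies 164 mm ahead of it (r.pinch_z is the distance from the TCP to the grasp point, in mm); z points along the fingers, y is the line along which they close (so a half turn about z gives the same grasp; the last joint's range is limited). The gripper opens to 87 mm and grips with 3 to 60 N. Pads are 19 mm wide; open, the fingers measure 117 mm over their backs; the gripper's body (75 mm by 190 mm) begins 51 mm behind the grasp point.
Start: joints at [-1.222, 0.469, -0.049, 1.532, 0.024, 1.141, -0.082], TCP at [248.955, 627.417, 404.773] pointing down, gripper open.
Joint ranges: [-2.59, 2.59], [-0.33, 1.99], [-1.39, 1.29], [0.1, 2.45], [-1.04, 4.18], [0.21, 1.99], [-2.66, 2.66]. Speed limits (rad/s): [2.57, 2.57, 3.14, 3.14, 3.14, 3.14, 3.14].

### API

Orientations are given as a unit quaternion [x, y, z, w].
In Python, from rig import r gives the robot as it stands.
- The arm moves only by the shell command python3 -m handwheel 'ROWS' [FORCE]. ROWS is JSON, a list of rows, each a list of 3 entries, a list of its own where there are three numbers: the turn, a rotation vector about the tool's x, y, z in rad, then the shift along the tool's x, y, z in m, then the finger opening in m, from 0 to 0.087. In form: [[[ax, ay, az], [dx, dy, dz], hand], ...]. A call has 1 to 8 rows; each row shifts and turns the commanded pose from where the row before left it, along the tool's axes as they then stand; what a row does not reach is not made up. A row lasts 1/10 s, in which the tool goes at most 50 mm and 8.59 degrees, less where a joint would pass 70% of its speed; a pose out of reach is approached as far as the arm can. A call with a gripper value outside its range is refused whole. The fingers move at their own pace and stop on an object; FORCE is the grip in N (left out, the last holds). Time passes only in rows, so rows that do not move let the fingers close. It gives the time, the measured TCP pose, the force, the opening and the grip force at its end, in the units of the state.
- r.get_state(): the state, without advancing time (a new reading comes with each control period).
- r.grab_frame(name): name is "side" or "top"; returns the picture (480x640x3 uint8, red, green, blue); there is no depth.
- r.camera_model(name): a dict with "mtx" (3x3 intrinsics, pixels), "dist_coeffs" ([k1, k2, p1, p2, k3] as OpenCV has them; the pictures are not rectified), "R" (3x3) and "t" (3): a world point X has camera coordinates R X + t. Camera axes: x right, y down, z forward; pixel columns grow to the right and rows downward; lengths in mm; the calibration is good to about 2 mm. A picture is of the moment at which its call begins. camera_model takes no time and is no camera call.
- r.finish_job(): hands the job in; it is judged then, once.
The state is a dict: "t": time; "joints": joint angles; "dq": joint speeds; "tau": joint torques, N m; "tool_pos": TCP position; "tool_rot": TCP orientation; "ft_force": force on the tool from outside, world axes, zero at the start; "ft_torque": the same for the moment, N m; "grip_width": finger opening in mm; "gripper_force": force on a finger pad.
Only numpy, scipy, OpenCV 4.12 (cv2) and the standard library are available. Lean on these libraries where they do the work, as an engineer would, in place of code of your own. Each camera call takes 0.05 s, during which the arm holds its last target. There are 200 camera calls.

### The job

The four sealed sample pots on the counting turntable have been loaded into each other's seats. Move them, using the silver-white spare seat to park a pot where needed, until every pot stands upright, flat on the floor of the seat ring of its own lid colour. Keep the samples up on the turntable: no pot may be put down or dropped on the bench.

Things in the scene. Friction and masses are not known exactly. Their poses are not given: they have to be found in the camera images.
- red_pot_mid (a point): centre (half-way up) of the red-lidded sample pot: a loose, closed, straight-sided round pot, 48 mm in diameter and 56 mm tall (white body, the top 16 mm is the red lid of the same width), 85 to 170 g; the point is 28 mm above its underside, z along its axis. It starts upright in the seat of another colour.
- yellow_pot_mid (a point): centre (half-way up) of the yellow-lidded sample pot: a loose, closed, straight-sided round pot, 48 mm in diameter and 56 mm tall (white body, the top 16 mm is the yellow lid of the same width), 85 to 170 g; the point is 28 mm above its underside, z along its axis. It starts upright in the seat of another colour.
- blue_pot_mid (a point): centre (half-way up) of the blue-lidded sample pot: a loose, closed, straight-sided round pot, 48 mm in diameter and 56 mm tall (white body, the top 16 mm is the blue lid of the same width), 85 to 170 g; the point is 28 mm above its underside, z along its axis. It starts upright in the seat of another colour.
- green_pot_mid (a point): centre (half-way up) of the green-lidded sample pot: a loose, closed, straight-sided round pot, 48 mm in diameter and 56 mm tall (white body, the top 16 mm is the green lid of the same width), 85 to 170 g; the point is 28 mm above its underside, z along its axis. It starts upright in the seat of another colour.
- seat_red: red seat ring, the place of the red-lidded pot: shallow round cup on the black turntable, 92 mm outside, rim 10 mm wide, 6 mm high, floor 72 mm across, 2 mm thick. Origin: centre of its underside, 80 mm above the bench; z up. Fixed.
- seat_yellow: yellow seat ring, the place of the yellow-lidded pot: shallow round cup on the black turntable, 92 mm outside, rim 10 mm wide, 6 mm high, floor 72 mm across, 2 mm thick. Origin: centre of its underside, 80 mm above the bench; z up. Fixed.
- seat_blue: blue seat ring, the place of the blue-lidded pot: shallow round cup on the black turntable, 92 mm outside, rim 10 mm wide, 6 mm high, floor 72 mm across, 2 mm thick. Origin: centre of its underside, 80 mm above the bench; z up. Fixed.
- seat_green: green seat ring, the place of the green-lidded pot: shallow round cup on the black turntable, 92 mm outside, rim 10 mm wide, 6 mm high, floor 72 mm across, 2 mm thick. Origin: centre of its underside, 80 mm above the bench; z up. Fixed.
- seat_spare: pale silver-white bare-metal seat ring, the spare seat, empty at the start: shallow round cup on the black turntable, 92 mm outside, rim 10 mm wide, 6 mm high, floor 72 mm across, 2 mm thick. Origin: centre of its underside, 80 mm above the bench; z up. The five seats lie evenly, in any order, on a circle of 105 mm radius on the locked disc (330 mm, does not turn; mid knob 44 mm wide, 24 mm high).
Mind the look-alikes: they are no part of the job. What is shaped like the part that bears blue_pot_mid but brown or pink is not meant.

How it is judged (in metres and radians):
At the end, for the whole second after the job is handed in: Each of the four pots stands upright (within 0.06 rad) inside the seat ring of its lid's colour, its axis within 13.5 mm of the seat's centre and its underside on the seat's floor, all released (horizontal distance between red_pot_mid and seat_red below 0.0135 m and z of red_pot_mid in the frame of seat_red between 0.026 and 0.034 m and angle between each of red_pot_mid, yellow_pot_mid, blue_pot_mid, green_pot_mid's own z axis and vertical below 0.06 rad and horizontal distance between yellow_pot_mid and seat_yellow below 0.0135 m and z of yellow_pot_mid in the frame of seat_yellow between 0.026 and 0.034 m and horizontal distance between blue_pot_mid and seat_blue below 0.0135 m and z of blue_pot_mid in the frame of seat_blue between 0.026 and 0.034 m and horizontal distance between green_pot_mid and seat_green below 0.0135 m and z of green_pot_mid in the frame of seat_green between 0.026 and 0.034 m); the robot touches nothing.
It fails at once if the red-lidded pot is down at the bench (its centre under 55 mm above it) (height (world z) of red_pot_mid below 0.055 m).
It fails at once if the yellow-lidded pot is down at the bench (its centre under 55 mm above it) (height (world z) of yellow_pot_mid below 0.055 m).
It fails at once if the blue-lidded pot is down at the bench (its centre under 55 mm above it) (height (world z) of blue_pot_mid below 0.055 m).
It fails at once if the green-lidded pot is down at the bench (its centre under 55 mm above it) (height (world z) of green_pot_mid below 0.055 m).
It also fails if it takes over 115 s, if anything falls off the work surface, if the arm or the gripper's body presses on something with over 40 N, if the wrist force passes 120 N, or if a joint passes its speed limit or range.

## Working session

There is one attempt and no reset: what is moved stays moved. The work goes in short steps, Python scripts to look and compute and a shell command to move; the robot and the scene stay as the last step left them, time stands still between calls to the robot, and variables do not carry over. Pictures are saved under pics/ and viewed, at most 14 in all, crops included, and the job is handed in when it is done.

```bash
ls; mkdir -p pics
python3 - <<'E'
from rig import r
import cv2,numpy as np
for n in("top","side"):
    cv2.imwrite(f"pics/{n}0.png",r.grab_frame(n)[:,:,::-1])
    c=r.camera_model(n);print(n,(-np.array(c["R"]).T@np.array(c["t"])).round(),np.array(c["R"]).round(2).tolist())
s=r.get_state();print(s["t"],s["tool_pos"],s["tool_rot"],s["grip_width"])
E
```

```text
pics
top [453.  15. 739.] [[0.0, -1.0, -0.0], [-0.98, -0.0, -0.21], [0.21, 0.0, -0.98]]
side [359. 506. 545.] [[-0.91, -0.42, 0.0], [-0.27, 0.58, -0.77], [0.32, -0.7, -0.64]]
0.1 [248.88301966 627.21459491 403.82387946] [ 1.87754490e-01  9.82215617e-01 -8.46888777e-04 -1.25079422e-04] 87.1021103599576
```

View pics/top0.png

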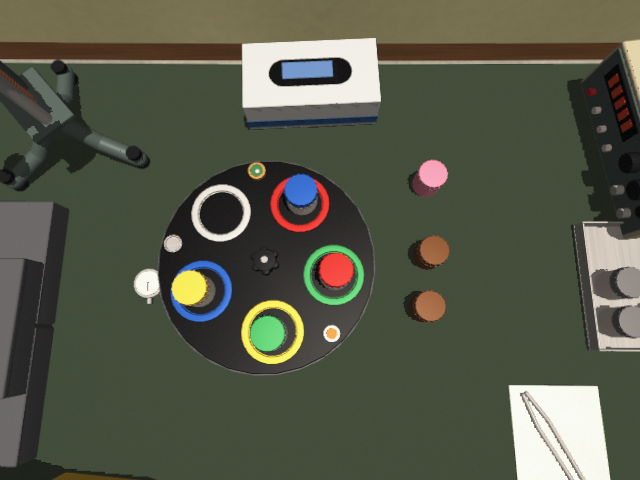

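View pics/side0.png

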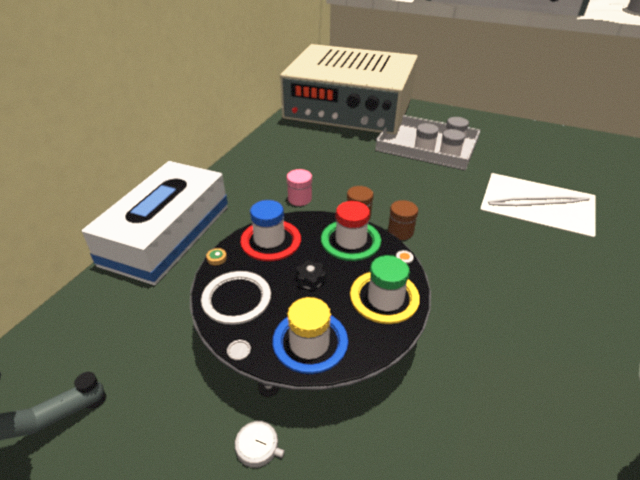

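The top view shows the blue lid (301,190) in the red seat, red lid (336,270) in green, green lid (268,333) in yellow and yellow lid (190,288) in blue. The white spare seat (221,212) is empty. The look-alikes are pink (433,175) and brown (432,250 and 430,305); they stand off the disc and are not meant. The side view agrees.

```bash
cat > h.py <<'E'
from rig import r
import cv2,numpy as np
from scipy.optimize import least_squares
H={"red":[(0,8),(173,180)],"yellow":[(24,34)],"blue":[(104,122)],"green":[(48,80)]}
def comps(im,col,amin=150):
    hsv=cv2.cvtColor(im,cv2.COLOR_RGB2HSV); m=0
    if col=="spare": m=cv2.inRange(hsv,(0,0,150),(180,45,255))
    else:
        for a,b in H[col]: m=m|cv2.inRange(hsv,(a,140,60),(b,255,255))
    cs,_=cv2.findContours(m,cv2.RETR_EXTERNAL,cv2.CHAIN_APPROX_NONE)
    return [c for c in cs if cv2.contourArea(c)>amin]
def plane(n,px,z):
    c=r.camera_model(n);R=np.array(c["R"]);t=np.array(c["t"])
    u=cv2.undistortPoints(np.float64(px).reshape(-1,1,2),np.array(c["mtx"]),np.array(c["dist_coeffs"])).reshape(-1,2)
    d=np.c_[u,np.ones(len(u))]@R; o=-R.T@t
    return (o+d*((z-o[2])/d[:,2])[:,None])[:,:2],o[:2]
def fit(p,rad):
    return least_squares(lambda c:np.hypot(*(p-c).T)-rad,p.mean(0),loss="soft_l1",f_scale=.7).x
def pot(n,c,z=138):
    p,o=plane(n,cv2.convexHull(c),z); q=p
    for _ in range(3):
        c0=fit(q,24); d=(c0-o)/np.linalg.norm(c0-o); q=p[(p-c0)@d>-3]
    return c0
E
python3 - <<'E'
from h import *
for n in("top","side"):
    im=r.grab_frame(n)
    for col in list(H)+["spare"]:
        for c in comps(im,col):
            x,y,w,h=cv2.boundingRect(c)
            hull=cv2.convexHull(c); p,_=plane(n,hull,86); ctr=fit(p,46); res=np.median(abs(np.hypot(*(p-ctr).T)-46))
            print(n,col,(x+w//2,y+h//2,w,h),"ring",ctr.round(1),res.round(1),"pot",pot(n,c).round(1))
E
```

```text
top red (336, 270, 36, 35) ring [569.6 -18.1] 7.6 pot [537.6  -8.4]
top red (300, 205, 60, 54) ring [648.8  45.6] 0.2 pot [659.2  43. ]
top yellow (272, 332, 63, 64) ring [453.4  83.3] 0.6 pot [455.   96.7]
top yellow (189, 288, 37, 36) ring [544.6 216.1] 8.2 pot [512.7 193.2]
top blue (201, 291, 63, 62) ring [513.1 190.9] 0.1 pot [514.6 198. ]
top blue (301, 190, 34, 35) ring [668.4  19.3] 7.4 pot [654.1  42.3]
top spare (560, 432, 102, 95) ring [ 334.9 -317.5] 29.6 pot [ 319.2 -331.6]h.py:18: RuntimeWarning: Mean of empty slice.
  return least_squares(lambda c:np.hypot(*(p-c).T)-rad,p.mean(0),loss="soft_l1",f_scale=.7).x
  ret = um.true_divide(
Traceback (most recent call last):
  File "h.py", line 22, in pot
    c0=fit(q,24); d=(c0-o)/np.linalg.norm(c0-o); q=p[(p-c0)@d>-3]
  File "h.py", line 18, in fit
    return least_squares(lambda c:np.hypot(*(p-c).T)-rad,p.mean(0),loss="soft_l1",f_scale=.7).x
           ~~~~~~~~~~~~~^^^^^^^^^^^^^^^^^^^^^^^^^^^^^^^^^^^^^^^^^^^^^^^^^^^^^^^^^^^^^^^^^^^^^
ValueError: Initial guess is outside of provided bounds
```

```bash
sed -i 's/"green":\[(48,80)\]/"green":[(55,90)]/; s/(a,140,60)/(a,140,50)/' h.py
cat >> h.py <<'E'
def measure(n):
    im=r.grab_frame(n); S={};P={}
    for col in list(H)+["spare"]:
        for c in comps(im,col):
            w,h=cv2.boundingRect(c)[2:]
            if w>140: continue
            p,_=plane(n,cv2.convexHull(c),86); q=fit(p,46); res=np.median(abs(np.hypot(*(p-q).T)-46))
            if res<2: S[col]=q
            elif res<15 and col!="spare": P[col]=pot(n,c)
    return im,S,P
E
python3 - <<'E'
from h import *
A={}
for n in("top","side"):
    im,S,P=measure(n)
    if n=="top":
        cv2.imwrite("pics/crop1.png",cv2.resize(im[130:370,150:470],(800,600))[:,:,::-1])
        hsv=cv2.cvtColor(im,cv2.COLOR_RGB2HSV);print(hsv[275,334],hsv[333,268],hsv[302,334])
    print(n);
    for d in(S,P):print({k:v.round(1).tolist() for k,v in d.items()})
    for k,v in S.items():A.setdefault(k,[]).append(v)
ks=["spare","red","green","yellow","blue"]
def f(x):
    return np.concatenate([v-(x[:2]+105*np.array([np.cos(x[2]+s*72*i*np.pi/180),np.sin(x[2]+s*72*i*np.pi/180)])) for i,k in enumerate(ks) for v in A.get(k,[])])
for s in(1,-1):
  for a in(0,2,4):
    o=least_squares(f,[550,100,a],loss="soft_l1"); 
    if o.cost<200: print(s,o.cost,o.x,[(k,(o.x[:2]+105*np.array([np.cos(o.x[2]+s*72*i*np.pi/180),np.sin(o.x[2]+s*72*i*np.pi/180)])).round(1).tolist()) for i,k in enumerate(ks)])
s=r.get_state();print(s["t"])
E
```

```text
[  2 185 247] [ 65 129 219] [ 65 125 224]
top
{'red': [648.8, 45.6], 'yellow': [453.4, 83.3], 'blue': [513.1, 190.9], 'spare': [633.4, 167.6]}
{'red': [537.5, -8.0], 'yellow': [512.6, 193.0], 'blue': [654.1, 42.3]}
side
{'red': [646.4, 50.4], 'yellow': [452.7, 83.3], 'blue': [511.3, 193.5], 'green': [536.2, -3.8], 'spare': [633.0, 168.6]}
{'red': [537.6, -11.5], 'yellow': [511.5, 195.9], 'blue': [653.6, 43.1], 'green': [450.9, 85.0]}
-1 9.85193590680332 [556.5840751   96.82778187   0.75221864] [('spare', [633.3, 168.6]), ('red', [648.5, 46.1]), ('green', [536.7, -6.3]), ('yellow', [452.4, 83.9]), ('blue', [512.0, 191.9])]
-1 9.851935906804778 [ 556.58407501   96.82778189 -137.47785812] [('spare', [633.3, 168.6]), ('red', [648.5, 46.1]), ('green', [536.7, -6.3]), ('yellow', [452.4, 83.9]), ('blue', [512.0, 191.9])]
-1 9.851935906804634 [556.58407516  96.82778186 113.84955417] [('spare', [633.3, 168.6]), ('red', [648.5, 46.1]), ('green', [536.7, -6.3]), ('yellow', [452.4, 83.9]), ('blue', [512.0, 191.9])]
0.25
```

View pics/crop1.png

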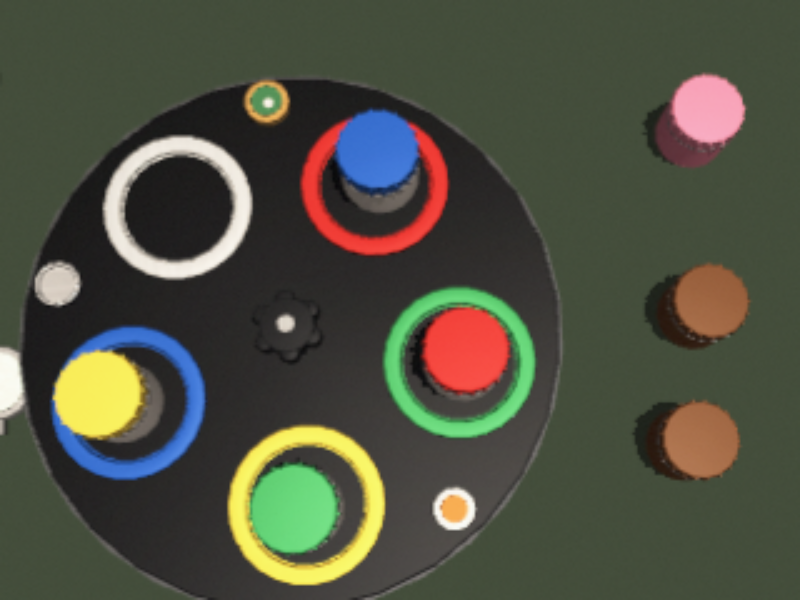

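The enlarged crop confirms it: the four glossy-lidded pots are on the disc, and pink and brown stand off it. I turn the tool square to the world first, then check whether the grey shape at the left of the top view is the arm.

```bash
python3 -m handwheel '[[[0,0,-0.126],[0,0,0],0.087],[[0,0,-0.126],[0,0,0],0.087],[[0,0,-0.126],[0,0,0],0.087],[[0,0,0],[0,-0.03,0],0.087],[[0,0,0],[0,-0.03,0],0.087],[[0,0,0],[0,0,0],0.087]]' 25
python3 - <<'E'
from h import *
cv2.imwrite("pics/top2.png",r.grab_frame("top")[:,:320,::-1])
s=r.get_state();print(s["t"],s["tool_pos"],s["tool_rot"],s["joints"])
E
```

```text
t: 0.85
tool_pos: [250.0, 564.2, 404.6]
tool_rot: [0.001, 1.0, -0.002, 0.0]
ft_force: [0.9, 0.4, -0.5]
grip_width: 86.6
gripper_force: 0.0
0.9 [249.59961657 565.98904191 405.00272095] [ 8.13886263e-04  9.99999617e-01 -2.23259342e-04  2.30617920e-04] [-1.12441208  0.38087774 -0.13233236  1.66945099  0.05585179  1.09519789
  0.29620071]
```

View pics/top2.png

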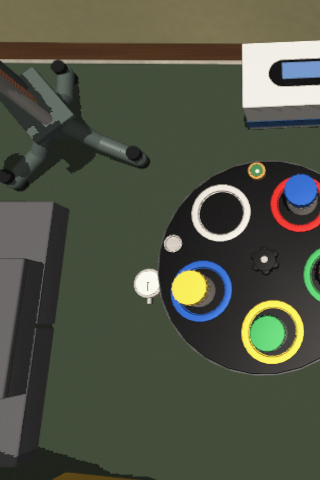

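The grey block at the left and the tripod stayed put, so they are fixtures and not the arm; I pass above them. Tool axes are now x = −X, y = +Y, z = −Z. Going to hover over the blue pot.

```bash
python3 -m handwheel '[[[0,0,0],[0,0,-0.04],0.087],[[0,0,0],[-0.020,-0.020,-0.02],0.087],[[0,0,0],[-0.029,-0.037,0],0.087],[[0,0,0],[-0.029,-0.037,0],0.087],[[0,0,0],[-0.029,-0.037,0],0.087],[[0,0,0],[-0.029,-0.037,0],0.087],[[0,0,0],[-0.029,-0.037,0],0.087],[[0,0,0],[-0.029,-0.037,0],0.087]]'
python3 -m handwheel '[[[0,0,0],[-0.029,-0.037,0],0.087],[[0,0,0],[-0.029,-0.037,0],0.087],[[0,0,0],[-0.029,-0.037,0],0.087],[[0,0,0],[-0.029,-0.037,0],0.087],[[0,0,0],[-0.029,-0.037,0],0.087],[[0,0,0],[-0.029,-0.037,0],0.087],[[0,0,0],[-0.029,-0.037,0.02],0.087],[[0,0,0],[0,0,0.03],0.087]]'
python3 -m handwheel '[[[0,0,0],[0,0,0],0.087]]'
```

```text
t: 1.7
tool_pos: [444.1, 324.8, 465.1]
tool_rot: [-0.001, 1.0, 0.001, 0.0]
ft_force: [0.2, 0.5, 0.2]
grip_width: 86.9
gripper_force: 0.0
t: 2.5
tool_pos: [649.5, 60.3, 416.3]
tool_rot: [0.005, 1.0, -0.002, 0.004]
ft_force: [0.3, -0.3, 0.9]
grip_width: 87.2
gripper_force: 0.0
t: 2.6
tool_pos: [645.5, 66.6, 410.5]
tool_rot: [0.001, 1.0, -0.001, -0.004]
ft_force: [-1.0, 0.3, -0.6]
grip_width: 86.7
gripper_force: 0.0
```

```bash
python3 -m handwheel '[[[0,0,0],[-0.008,-0.023,0.03],0.087],[[0,0,0],[0,0,0.04],0.087],[[0,0,0],[0,0,0],0.087],[[0,0,0],[0,0,0],0.087]]'
python3 - <<'E'
from h import *
p=[]
for i in range(4):
    r.grab_frame("top"); p.append(r.get_state()["tool_pos"])
print(np.mean(p,0),np.std(p,0))
cv2.imwrite("pics/side3.png",r.grab_frame("side")[150:400,150:480,::-1])
E
```

```text
t: 3.0
tool_pos: [653.8, 46.4, 346.2]
tool_rot: [-0.002, 1.0, 0.001, 0.0]
ft_force: [0.9, -0.2, 0.4]
grip_width: 87.0
gripper_force: 0.0
[654.18136421  45.77654094 347.84856058] [0.0738359  0.35906372 0.22952871]
```

View pics/side3.png

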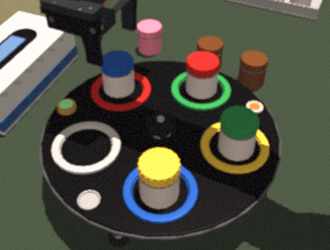

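The fingers sit on either side of, and above, the blue pot (crop 118,65). Descend and grip.

```bash
python3 -m handwheel '[[[0,0,0],[0,-0.003,0.03],0.087],[[0,0,0],[0,0,0.03],0.087],[[0,0,0],[0,0,0.008],0.087],[[0,0,0],[0,0,0],0.087],[[0,0,0],[0,0,0],0.03],[[0,0,0],[0,0,0],0.03],[[0,0,0],[0,0,0],0.03],[[0,0,0],[0,0,0],0.03]]' 25
python3 -m handwheel '[[[0,0,0],[0,0,0],0.03],[[0,0,0],[0,0,0],0.03],[[0,0,0],[0,0,0],0.03]]' 25
```

```text
t: 4.05
tool_pos: [653.7, 41.3, 278.1]
tool_rot: [-0.0, 1.0, 0.0, 0.001]
ft_force: [-0.5, -0.2, -0.4]
grip_width: 63.5
gripper_force: 0.0
t: 4.35
tool_pos: [653.5, 41.3, 277.4]
tool_rot: [-0.0, 1.0, 0.0, 0.0]
ft_force: [-1.0, 0.1, 1.4]
grip_width: 47.7
gripper_force: 25.0
```

```bash
python3 -m handwheel '[[[0,0,0],[0,0,-0.02],0.03],[[0,0,0],[0,0,-0.025],0.03],[[0,0,0],[0,0,-0.025],0.03],[[0,0,0],[0.005,0.0315,0],0.03],[[0,0,0],[0.005,0.0315,0],0.03],[[0,0,0],[0.005,0.0315,0],0.03],[[0,0,0],[0.005,0.032,0],0.03],[[0,0,0],[0,0,0],0.03]]'
python3 -m handwheel '[[[0,0,0],[0,0,0],0.03],[[0,0,0],[0,0,0.03],0.03],[[0,0,0],[0,0,0.02],0.03],[[0,0,0],[0,0,0.01],0.03],[[0,0,0],[0,0,0.005],0.03],[[0,0,0],[0,0,0.002],0.03],[[0,0,0],[0,0,0],0.03],[[0,0,0],[0,0,0],0.03]]'
```

```text
t: 5.15
tool_pos: [631.8, 174.5, 346.5]
tool_rot: [-0.005, 1.0, 0.002, -0.001]
ft_force: [-0.4, 0.3, -1.1]
grip_width: 47.6
gripper_force: 25.0
t: 5.95
tool_pos: [633.8, 167.8, 281.1]
tool_rot: [-0.0, 1.0, 0.0, 0.001]
ft_force: [-1.0, 0.7, -0.7]
grip_width: 47.8
gripper_force: 25.0
```

```bash
python3 -m handwheel '[[[0,0,0],[0,0,0.0025],0.03],[[0,0,0],[0,0,0],0.087],[[0,0,0],[0,0,0],0.087],[[0,0,0],[0,0,0],0.087],[[0,0,0],[0,0,0],0.087],[[0,0,0],[0,0,0],0.087],[[0,0,0],[0,0,0],0.087],[[0,0,0],[0,0,0],0.087]]'
python3 -m handwheel '[[[0,0,0],[0,0,-0.02],0.087],[[0,0,0],[0,0,-0.04],0.087],[[0,0,0],[0,0,-0.03],0.087],[[0,0,0],[0.024,-0.044,0],0.087],[[0,0,0],[0.024,-0.044,0],0.087],[[0,0,0],[0.024,-0.044,0],0.087],[[0,0,0],[0.024,-0.045,0],0.087],[[0,0,0],[0,0,0],0.087]]'
python3 -m handwheel '[[[0,0,0],[0,0,0],0.087],[[0,0,0],[0,0,0],0.087]]'
```

```text
t: 6.75
tool_pos: [633.4, 167.8, 277.7]
tool_rot: [-0.0, 1.0, 0.0, 0.0]
ft_force: [-0.2, 0.1, -0.1]
grip_width: 85.7
gripper_force: 0.0
t: 7.55
tool_pos: [535.1, -15.3, 367.9]
tool_rot: [0.005, 1.0, -0.001, -0.001]
ft_force: [-0.0, -0.2, 0.4]
grip_width: 87.2
gripper_force: 0.0
t: 7.75
tool_pos: [538.6, -6.8, 367.8]
tool_rot: [-0.001, 1.0, 0.0, 0.0]
ft_force: [0.6, 0.3, 0.5]
grip_width: 87.0
gripper_force: 0.0
```

```bash
python3 - <<'E'
from h import *
for n in("top","side"): print(n,{k:v.round(1).tolist() for k,v in measure(n)[2].items()})
E
python3 -m handwheel '[[[0,0,0],[0,0,0.04],0.087],[[0,0,0],[0,0,0.03],0.087],[[0,0,0],[0,0,0.02],0.087],[[0,0,0],[0,0,0],0.087],[[0,0,0],[0,0,0],0.03],[[0,0,0],[0,0,0],0.03],[[0,0,0],[0,0,0],0.03],[[0,0,0],[0,0,0],0.03]]'
python3 -m handwheel '[[[0,0,0],[0,0,0],0.03],[[0,0,0],[0,0,0],0.03],[[0,0,0],[0,0,0],0.03],[[0,0,0],[0,0,0],0.03]]'
```

```text
top {'yellow': [512.7, 193.2], 'blue': [634.3, 168.9], 'green': [451.5, 83.8]}
side {'red': [537.1, -10.8], 'yellow': [511.4, 195.8], 'blue': [733.2, 77.0], 'green': [450.6, 87.6]}
t: 8.65
tool_pos: [538.4, -8.0, 278.6]
tool_rot: [-0.0, 1.0, 0.0, 0.001]
ft_force: [-0.3, 0.3, -0.8]
grip_width: 63.1
gripper_force: 0.0
t: 9.05
tool_pos: [538.2, -8.2, 278.0]
tool_rot: [-0.0, 1.0, 0.0, 0.0]
ft_force: [-0.2, -0.9, 4.5]
grip_width: 47.5
gripper_force: 25.0
```

```bash
python3 -m handwheel '[[[0,0,0],[0,0,-0.02],0.03],[[0,0,0],[0,0,-0.025],0.03],[[0,0,0],[0,0,-0.025],0.03],[[0,0,0],[-0.028,0.0135,0],0.03],[[0,0,0],[-0.028,0.0135,0],0.03],[[0,0,0],[-0.028,0.0135,0],0.03],[[0,0,0],[-0.0275,0.0135,0],0.03],[[0,0,0],[0,0,0],0.03]]'
python3 -m handwheel '[[[0,0,0],[0,0,0],0.03],[[0,0,0],[0,0,0.03],0.03],[[0,0,0],[0,0,0.02],0.03],[[0,0,0],[0,0,0.01],0.03],[[0,0,0],[0,0,0.005],0.03],[[0,0,0],[0,0,0.002],0.03],[[0,0,0],[0,0,0.0025],0.03],[[0,0,0],[0,0,0],0.03]]'
```

```text
t: 9.85
tool_pos: [651.9, 49.1, 346.6]
tool_rot: [-0.002, 1.0, 0.001, 0.001]
ft_force: [-0.9, -0.2, -1.1]
grip_width: 47.3
gripper_force: 25.0
t: 10.65
tool_pos: [649.8, 46.0, 278.7]
tool_rot: [-0.0, 1.0, 0.0, 0.001]
ft_force: [-0.1, -0.3, -0.9]
grip_width: 47.4
gripper_force: 25.0
```

```bash
python3 -m handwheel '[[[0,0,0],[0,0,0],0.087],[[0,0,0],[0,0,0],0.087],[[0,0,0],[0,0,0],0.087],[[0,0,0],[0,0,0],0.087],[[0,0,0],[0,0,0],0.087],[[0,0,0],[0,0,0],0.087],[[0,0,0],[0,0,0],0.087],[[0,0,0],[0,0,-0.02],0.087]]'
python3 -m handwheel '[[[0,0,0],[0,0,-0.04],0.087],[[0,0,0],[0,0,-0.03],0.087],[[0,0,0],[0.04,0.008,0],0.087],[[0,0,0],[0.04,0.008,0],0.087],[[0,0,0],[0.04,0.008,0],0.087],[[0,0,0],[0.04,0.008,0],0.087],[[0,0,0],[0.038,0.007,0],0.087],[[0,0,0],[0,0,0],0.087]]'
python3 -m handwheel '[[[0,0,0],[0,0,0],0.087],[[0,0,0],[0,0,0],0.087],[[0,0,0],[0,0,0],0.087]]'
```

```text
t: 11.45
tool_pos: [648.5, 46.1, 295.6]
tool_rot: [-0.0, 1.0, -0.0, -0.003]
ft_force: [-0.6, 0.4, -0.1]
grip_width: 86.5
gripper_force: 0.0
t: 12.25
tool_pos: [447.2, 85.6, 367.7]
tool_rot: [-0.002, 1.0, 0.0, -0.002]
ft_force: [0.4, -0.0, -0.1]
grip_width: 86.9
gripper_force: 0.0
t: 12.55
tool_pos: [452.7, 84.7, 368.3]
tool_rot: [0.0, 1.0, -0.0, 0.0]
ft_force: [0.9, 0.6, 0.1]
grip_width: 86.8
gripper_force: 0.0
```

```bash
python3 -m handwheel '[[[0,0,0],[0.001,0,0.04],0.087],[[0,0,0],[0,0,0.03],0.087],[[0,0,0],[0,0,0.02],0.087],[[0,0,0],[0,0,0],0.087],[[0,0,0],[0,0,0],0.03],[[0,0,0],[0,0,0],0.03],[[0,0,0],[0,0,0],0.03],[[0,0,0],[0,0,0],0.03]]'
python3 -m handwheel '[[[0,0,0],[0,0,0],0.03],[[0,0,0],[0,0,0],0.03],[[0,0,0],[0,0,0],0.03],[[0,0,0],[0,0,0],0.03]]'
```

```text
t: 13.35
tool_pos: [450.9, 85.0, 279.0]
tool_rot: [-0.0, 1.0, 0.0, 0.001]
ft_force: [-0.1, -0.2, 0.6]
grip_width: 63.0
gripper_force: 0.0
t: 13.75
tool_pos: [450.7, 84.9, 278.5]
tool_rot: [-0.0, 1.0, 0.0, 0.0]
ft_force: [-0.8, 0.9, 4.8]
grip_width: 47.1
gripper_force: 25.0
```

```bash
python3 -m handwheel '[[[0,0,0],[0,0,-0.02],0.03],[[0,0,0],[0,0,-0.025],0.03],[[0,0,0],[0,0,-0.025],0.03],[[0,0,0],[-0.0215,-0.023,0],0.03],[[0,0,0],[-0.0215,-0.023,0],0.03],[[0,0,0],[-0.0215,-0.023,0],0.03],[[0,0,0],[-0.0215,-0.022,0],0.03],[[0,0,0],[0,0,0],0.03]]'
python3 -m handwheel '[[[0,0,0],[0,0,0],0.03],[[0,0,0],[0,0,0.03],0.03],[[0,0,0],[0,0,0.02],0.03],[[0,0,0],[0,0,0.01],0.03],[[0,0,0],[0,0,0.005],0.03],[[0,0,0],[0,0,0.002],0.03],[[0,0,0],[0,0,0.0025],0.03],[[0,0,0],[0,0,0],0.03]]'
```

```text
t: 14.55
tool_pos: [538.5, -9.6, 347.8]
tool_rot: [0.003, 1.0, -0.001, 0.001]
ft_force: [-0.3, 0.3, -1.4]
grip_width: 47.6
gripper_force: 25.0
t: 15.35
tool_pos: [536.8, -5.9, 279.1]
tool_rot: [-0.0, 1.0, 0.0, 0.0]
ft_force: [-0.1, 0.5, -1.8]
grip_width: 47.5
gripper_force: 25.0
```

```bash
python3 -m handwheel '[[[0,0,0],[0,0,0],0.087],[[0,0,0],[0,0,0],0.087],[[0,0,0],[0,0,0],0.087],[[0,0,0],[0,0,0],0.087],[[0,0,0],[0,0,0],0.087],[[0,0,0],[0,0,0],0.087],[[0,0,0],[0,0,0],0.087],[[0,0,0],[0,0,-0.02],0.087]]'
python3 -m handwheel '[[[0,0,0],[0,0,-0.04],0.087],[[0,0,0],[0,0,-0.03],0.087],[[0,0,0],[0.005,0.04,0],0.087],[[0,0,0],[0.005,0.04,0],0.087],[[0,0,0],[0.005,0.04,0],0.087],[[0,0,0],[0.005,0.04,0],0.087],[[0,0,0],[0.005,0.04,0],0.087],[[0,0,0],[0,0,0],0.087]]'
python3 -m handwheel '[[[0,0,0],[0,0,0],0.087],[[0,0,0],[0,0,0],0.087],[[0,0,0],[0,0,0],0.087]]'
```

```text
t: 16.15
tool_pos: [535.6, -5.9, 296.7]
tool_rot: [-0.0, 1.0, -0.0, -0.003]
ft_force: [0.1, 0.1, 0.1]
grip_width: 86.5
gripper_force: 0.0
t: 16.95
tool_pos: [510.0, 200.5, 368.6]
tool_rot: [-0.005, 1.0, 0.002, -0.0]
ft_force: [0.6, 0.7, 0.4]
grip_width: 86.9
gripper_force: 0.0
t: 17.25
tool_pos: [512.0, 192.3, 368.6]
tool_rot: [0.001, 1.0, -0.0, -0.0]
ft_force: [-0.8, 0.1, 1.1]
grip_width: 87.1
gripper_force: 0.0
```

```bash
python3 -m handwheel '[[[0,0,0],[0,0,0.04],0.087],[[0,0,0],[0,0,0.03],0.087],[[0,0,0],[0,0,0.02],0.087],[[0,0,0],[0,0,0],0.087],[[0,0,0],[0,0,0],0.03],[[0,0,0],[0,0,0],0.03],[[0,0,0],[0,0,0],0.03],[[0,0,0],[0,0,0],0.03]]'
python3 -m handwheel '[[[0,0,0],[0,0,0],0.03],[[0,0,0],[0,0,0],0.03],[[0,0,0],[0,0,0],0.03],[[0,0,0],[0,0,0],0.03]]'
```

```text
t: 18.05
tool_pos: [511.9, 194.0, 279.7]
tool_rot: [-0.0, 1.0, 0.0, 0.001]
ft_force: [-0.1, -0.3, -0.4]
grip_width: 62.7
gripper_force: 0.0
t: 18.45
tool_pos: [511.6, 194.0, 279.0]
tool_rot: [-0.0, 1.0, 0.0, 0.0]
ft_force: [-1.5, 0.4, 3.1]
grip_width: 47.7
gripper_force: 25.0
```

```bash
python3 -m handwheel '[[[0,0,0],[0,0,-0.02],0.03],[[0,0,0],[0,0,-0.025],0.03],[[0,0,0],[0,0,-0.025],0.03],[[0,0,0],[0.015,-0.0275,0],0.03],[[0,0,0],[0.015,-0.0275,0],0.03],[[0,0,0],[0.015,-0.0275,0],0.03],[[0,0,0],[0.014,-0.0275,0],0.03],[[0,0,0],[0,0,0],0.03]]'
python3 -m handwheel '[[[0,0,0],[0,0,0],0.03],[[0,0,0],[0,0,0.03],0.03],[[0,0,0],[0,0,0.02],0.03],[[0,0,0],[0,0,0.01],0.03],[[0,0,0],[0,0,0.005],0.03],[[0,0,0],[0,0,0.002],0.03],[[0,0,0],[0,0,0.0025],0.03],[[0,0,0],[0,0,0],0.03]]'
```

```text
t: 19.25
tool_pos: [450.6, 80.1, 348.0]
tool_rot: [0.003, 1.0, -0.001, -0.002]
ft_force: [0.7, 0.2, -1.2]
grip_width: 47.7
gripper_force: 25.0
t: 20.05
tool_pos: [452.8, 84.1, 279.5]
tool_rot: [-0.0, 1.0, 0.0, 0.0]
ft_force: [-0.7, -0.9, -0.8]
grip_width: 47.6
gripper_force: 25.0
```

```bash
python3 -m handwheel '[[[0,0,0],[0,0,0],0.087],[[0,0,0],[0,0,0],0.087],[[0,0,0],[0,0,0],0.087],[[0,0,0],[0,0,0],0.087],[[0,0,0],[0,0,0],0.087],[[0,0,0],[0,0,0],0.087],[[0,0,0],[0,0,0],0.087],[[0,0,0],[0,0,-0.02],0.087]]'
python3 -m handwheel '[[[0,0,0],[0,0,-0.04],0.087],[[0,0,0],[0,0,-0.03],0.087],[[0,0,0],[-0.036,0.017,0],0.087],[[0,0,0],[-0.036,0.017,0],0.087],[[0,0,0],[-0.036,0.017,0],0.087],[[0,0,0],[-0.036,0.017,0],0.087],[[0,0,0],[-0.037,0.0165,0],0.087],[[0,0,0],[0,0,0],0.087]]'
python3 -m handwheel '[[[0,0,0],[0,0,0],0.087],[[0,0,0],[0,0,0],0.087],[[0,0,0],[0,0,0],0.087]]'
```

```text
t: 20.85
tool_pos: [451.6, 83.8, 297.5]
tool_rot: [-0.0, 1.0, -0.001, -0.003]
ft_force: [0.1, -0.2, 0.1]
grip_width: 86.6
gripper_force: 0.0
t: 21.65
tool_pos: [636.6, 171.1, 367.9]
tool_rot: [-0.001, 1.0, 0.0, 0.001]
ft_force: [-0.7, -0.8, -1.0]
grip_width: 87.2
gripper_force: 0.0
t: 21.95
tool_pos: [632.8, 167.7, 369.4]
tool_rot: [0.0, 1.0, -0.0, -0.0]
ft_force: [0.9, 0.2, -0.3]
grip_width: 87.0
gripper_force: 0.0
```

```bash
python3 -m handwheel '[[[0,0,0],[0,0,0.04],0.087],[[0,0,0],[0,0,0.03],0.087],[[0,0,0],[0,0,0.02],0.087],[[0,0,0],[0,0,0],0.087],[[0,0,0],[0,0,0],0.03],[[0,0,0],[0,0,0],0.03],[[0,0,0],[0,0,0],0.03],[[0,0,0],[0,0,0],0.03]]'
python3 -m handwheel '[[[0,0,0],[0,0,0],0.03],[[0,0,0],[0,0,0],0.03],[[0,0,0],[0,0,0],0.03],[[0,0,0],[0,0,0],0.03]]'
```

```text
t: 22.75
tool_pos: [633.8, 168.5, 280.4]
tool_rot: [-0.0, 1.0, 0.0, 0.001]
ft_force: [0.4, 0.1, -0.2]
grip_width: 62.9
gripper_force: 0.0
t: 23.15
tool_pos: [633.7, 168.5, 279.5]
tool_rot: [-0.0, 1.0, 0.0, 0.0]
ft_force: [-1.5, -0.3, 3.0]
grip_width: 47.8
gripper_force: 25.0
```

Blue to its seat (512.0, 191.9): dX = −121.7, dY = +23.4.

```bash
python3 -m handwheel '[[[0,0,0],[0,0,-0.02],0.03],[[0,0,0],[0,0,-0.025],0.03],[[0,0,0],[0,0,-0.025],0.03],[[0,0,0],[0.0305,0.006,0],0.03],[[0,0,0],[0.0305,0.006,0],0.03],[[0,0,0],[0.0305,0.006,0],0.03],[[0,0,0],[0.0305,0.0055,0],0.03],[[0,0,0],[0,0,0],0.03]]'
python3 -m handwheel '[[[0,0,0],[0,0,0],0.03],[[0,0,0],[0,0,0.03],0.03],[[0,0,0],[0,0,0.02],0.03],[[0,0,0],[0,0,0.01],0.03],[[0,0,0],[0,0,0.005],0.03],[[0,0,0],[0,0,0.002],0.03],[[0,0,0],[0,0,0.0025],0.03],[[0,0,0],[0,0,0],0.03]]'
```

```text
t: 23.95
tool_pos: [507.8, 193.1, 348.4]
tool_rot: [-0.002, 1.0, 0.0, -0.002]
ft_force: [-0.3, 0.3, -0.4]
grip_width: 47.3
gripper_force: 25.0
t: 24.75
tool_pos: [511.9, 192.0, 280.1]
tool_rot: [-0.0, 1.0, 0.0, 0.0]
ft_force: [-0.0, 0.6, -1.1]
grip_width: 47.3
gripper_force: 25.0
```

Release, rise and draw aside to the left for a clear view.

```bash
python3 -m handwheel '[[[0,0,0],[0,0,0],0.087],[[0,0,0],[0,0,0],0.087],[[0,0,0],[0,0,0],0.087],[[0,0,0],[0,0,0],0.087],[[0,0,0],[0,0,0],0.087],[[0,0,0],[0,0,0],0.087],[[0,0,0],[0,0,0],0.087],[[0,0,0],[0,0,-0.02],0.087]]'
python3 -m handwheel '[[[0,0,0],[0,0,-0.04],0.087],[[0,0,0],[0,0,-0.045],0.087],[[0,0,0],[0,0,-0.045],0.087],[[0,0,0],[0,0,-0.03],0.087],[[0,0,0],[0.02,0.03,0],0.087],[[0,0,0],[0.02,0.03,0],0.087],[[0,0,0],[0.02,0.03,0],0.087],[[0,0,0],[0.02,0.03,0],0.087]]'
python3 -m handwheel '[[[0,0,0],[0,0.03,0],0.087],[[0,0,0],[0,0.03,0],0.087],[[0,0,0],[0,0.03,0],0.087],[[0,0,0],[0,0,0],0.087],[[0,0,0],[0,0,0],0.087],[[0,0,0],[0,0,0],0.087]]'
python3 - <<'E'
from h import *
for n in("top","side"):
    im,S,P=measure(n); print(n)
    for d in(S,P):print({k:v.round(1).tolist() for k,v in d.items()})
    cv2.imwrite(f"pics/{n}9.png",im[:,:,::-1])
E
```

```text
t: 25.55
tool_pos: [510.6, 191.7, 297.7]
tool_rot: [-0.0, 1.0, -0.001, -0.003]
ft_force: [-0.9, -0.1, 0.4]
grip_width: 86.3
gripper_force: 0.0
t: 26.35
tool_pos: [430.6, 312.8, 459.8]
tool_rot: [0.0, 1.0, 0.0, 0.0]
ft_force: [-0.0, -0.2, -1.2]
grip_width: 87.1
gripper_force: 0.0
t: 26.95
tool_pos: [432.0, 400.8, 459.5]
tool_rot: [0.001, 1.0, -0.0, -0.0]
ft_force: [0.4, -0.5, 0.4]
grip_width: 86.7
gripper_force: 0.0
top
{'red': [649.0, 45.6], 'yellow': [453.5, 83.2], 'blue': [513.0, 190.9], 'spare': [633.4, 167.7]}
{}
side
{'spare': [476.7, 78.5]}
{'blue': [819.3, 245.5]}
```

View pics/top9.png

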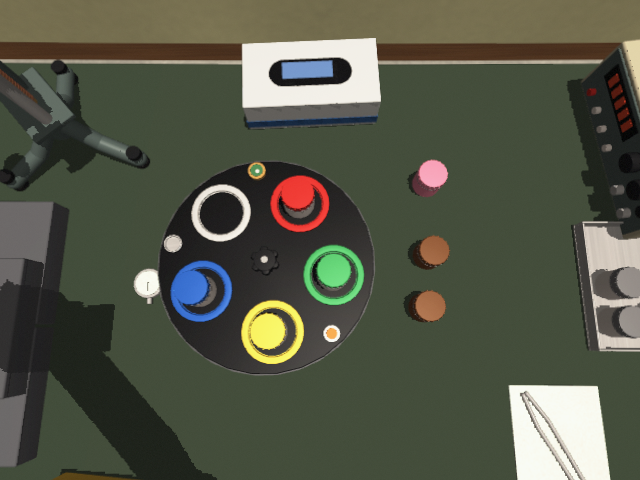

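View pics/side9.png

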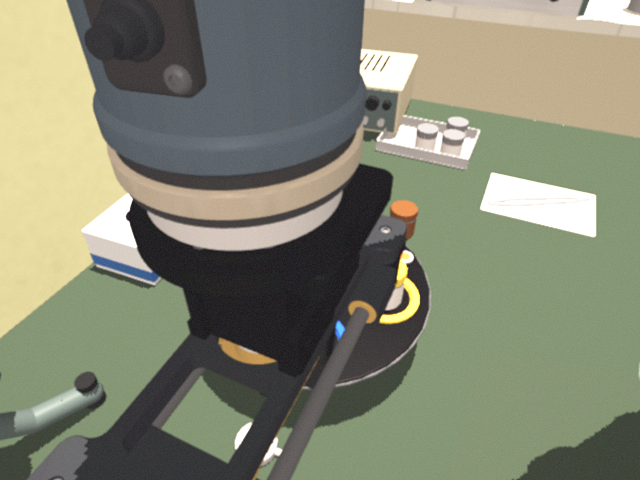

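The top view shows each pot upright inside its own ring: red (298,193), green (334,270), yellow (268,332) and blue (190,286). Each lid lies within about 2 px of where its target puts it. The arm blocks most of the side view, and the gripper is open and clear of everything.

```bash
python3 -c "
from rig import r
print(r.finish_job())"
```

```text
the job is handed in; nothing more can be done
None
```

The job is handed in at about 27 s of robot time: the last top view showed all four pots upright in the seats of their own lid colours, and the result of the judging was not reported back to me.

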